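# Unstack the can-sealer change parts into their holders

### The arm

A 7-joint arm with a two-finger parallel gripper is mounted at the origin on a cart in front of the work surface, level with it; the furniture and walls round the work are solid. World frame = base frame: x ahead of the robot, y to its left, z up, the work surface at z = 0. Lengths are in m, angles in rad, forces in N, time in s.
With the tool pointing down it reaches from about 0.4 to 0.85 m from the base axis. Payload 4.5 kg.
Tool frame: the origin (TCP) lies between the finger pads; the fingertips stand 11 mm ahead of it and the grasp point (between the pads) lies 8 mm behind it (r.nose_length is the distance from the TCP to the fingertips, in m); z points along the fingers, y is the line along which they close (so a half turn about z gives the same grasp; the last joint's range is limited). The gripper opens to 88 mm and grips with 3 to 60 N. Pads are 18 mm wide; open, the fingers measure 123 mm over their backs; the gripper's body (75 mm by 187 mm) begins 45 mm behind the grasp point.
Start: joints at [-1.225, 0.689, -0.195, 1.565, 0.157, 0.902, -0.215], TCP at [0.192, 0.595, 0.25] pointing down, gripper open.
Joint ranges: [-3.01, 3.01], [-0.46, 2.08], [-1.47, 1.51], [0.13, 2.56], [-1, 4.14], [0.04, 2.09], [-2.66, 2.66]. Speed limits (rad/s): [2.57, 2.57, 3.14, 3.14, 3.14, 3.14, 3.14].

### API

Orientations are given as a unit quaternion [x, y, z, w].
In Python, from plant import get_state, snapshot, camera_model, r gives the robot as it stands.
- The arm moves only by the shell command python3 -m inch 'ROWS' [FORCE]. ROWS is text: rows parted by semicolons, each of 7 numbers parted by spaces: the opening, from -1 (shut) to 1 (fully open), then the shift along the tool's x, y, z in m, then the turn, a rotation vector about the tool's x, y, z in rad. A call has 1 to 20 rows; each row shifts and turns the commanded pose from where the row before left it, along the tool's axes as they then stand; what a row does not reach is not made up. A row lasts 1/12 s, in which the tool goes at most 41.7 mm and 7.16 degrees, less where a joint would pass 70% of its speed; a pose out of reach is approached as far as the arm can. A call is refused whole if a number of a shift passes 0.0417 or a number of a turn 0.125, either way. A call with a gripper value outside its range is refused whole. The fingers move at their own pace and stop on an object; FORCE is the grip in N (left out, the last holds). Time passes only in rows, so rows that do not move let the fingers close. It gives the time, the measured TCP pose, the force, the opening and the grip force at its end, in the units of the state.
- get_state(): the state, without advancing time (a new reading comes with each control period).
- snapshot(name): name is "scene" or "top" or "wrist"; returns (picture, depth): 480x640x3 uint8, red, green, blue; 480x640 float32, m along the optical axis (not along the pixel's ray), 0 where there is no reading.
- camera_model(name): a dict with "intrinsics" (3x3 intrinsics, pixels), "view" (4x4, takes a point from world to camera coordinates). Camera axes: x right, y down, z forward; pixel columns grow to the right and rows downward; lengths in m; the calibration is good to about 2 mm. A picture is of the moment at which its call begins: read the wrist's pose just before it. camera_model takes no time and is no camera call; for the wrist camera it gives the pose at the moment of the call.
- r.finish_job(): hands the job in; it is judged then, once.
The state is a dict: "clock": time; "q": joint angles; "qd": joint speeds; "joint_torque": joint torques, N m; "tool_pos": TCP position; "eef_rot": TCP orientation; "contact_force": force on the tool from outside, world axes, zero at the start; "moment": the same for the moment, N m; "opening": opening from 0.0 (shut) to 1.0 (fully open); "finger_force": force on a finger pad.
Only numpy, scipy, OpenCV 4.12 (cv2) and the standard library are available. Lean on these libraries where they do the work, as an engineer would, in place of code of your own. Each camera call takes 0.05 s, during which the arm holds its last target. There are 200 camera calls.

### The job

The change parts of the can sealer have been piled up in one stack. Take the stack apart and set each of the four parts upright in the round wooden holder that fits it by size: widest part in the widest pocket, next in the next, and the knurled nut in the smallest pocket, each lying flat inside its rim. Leave the stepped spare chuck and the spice jar where they stand.

Things in the scene. Friction and masses are not known exactly. Their poses are not given: they have to be found in the camera images.
- nut_mid (a point): top of the stack: dark steel knurled nut, upright round, 24 mm diameter, 20 mm high. This point: its centre, 10 mm above its underside; z up its axis
- roll_mid (a point): second from the top: plain grey seaming roll (disc with a groove round it and a black ring in its top), 36 mm diameter, 18 mm high. This point: its centre, 9 mm above its underside; z up its axis
- chuck_mid (a point): third from the top: plain grey seaming chuck, two flanges with a dark waist, grips as a 45 mm diameter cylinder, 33 mm high. This point: its centre, 16.5 mm above its underside; z up its axis
- cap_mid (a point): bottom of the stack, on the worktop: flat white cap disc, 62 mm diameter, 12 mm high. This point: its centre, 6 mm above its underside; z up its axis. The parts just rest on one another, widest below, centred within about 4 mm
- nest_xl_seat (a point): round dark wooden holder with the widest pocket, fixed to the worktop: pocket 86 mm across inside, 100 mm across outside, cork floor 5 mm above the worktop, rim 3 mm above that floor (8 mm above the worktop). This point: centre of the pocket floor, z up; for the cap disc
- nest_l_seat (a point): round dark wooden holder with the second widest pocket, fixed to the worktop: pocket 68 mm across inside, 82 mm across outside, cork floor 5 mm above the worktop, rim 3 mm above that floor (8 mm above the worktop). This point: centre of the pocket floor, z up; for the seaming chuck
- nest_m_seat (a point): round dark wooden holder with the second smallest pocket, fixed to the worktop: pocket 54 mm across inside, 66 mm across outside, cork floor 5 mm above the worktop, rim 3 mm above that floor (8 mm above the worktop). This point: centre of the pocket floor, z up; for the seaming roll
- nest_s_seat (a point): round dark wooden holder with the smallest pocket, fixed to the worktop: pocket 40 mm across inside, 52 mm across outside, cork floor 5 mm above the worktop, rim 3 mm above that floor (8 mm above the worktop). This point: centre of the pocket floor, z up; for the nut
- spare_chuck_mid (a point): bystander: loose stepped spare chuck, 50 mm flange with a thinner spigot on top, 34 mm high, standing on its own on the worktop among the holders. This point: its centre, 17 mm up; leave it alone
- spice_jar_mid (a point): bystander: loose spice jar with a green cap, 46 mm diameter, 106 mm high, standing farther back, in front of the microwave. This point: its centre, 53 mm up; leave it alone

How it is judged:
By the outcome, as a careful person would: the job done as asked, in the order asked, and still so for the second after the job is handed in, with the robot touching nothing.
It also fails if it takes over 118 s, if anything falls off the work surface, if the arm or the gripper's body presses on something with over 40 N, if the wrist force passes 120 N, or if a joint passes its speed limit or range.

## Working session

There is one attempt and no reset: what is moved stays moved. The work goes in short steps, Python scripts to look and compute and a shell command to move; the robot and the scene stay as the last step left them, time stands still between calls to the robot, and variables do not carry over. Pictures are saved under pics/ and viewed, at most 14 in all, crops included, and the job is handed in when it is done.

```bash
ls; mkdir -p pics
python3 - <<'E'
from plant import *
import cv2,numpy as np
s=get_state();print({k:np.round(v,3) for k,v in s.items()})
for n in ["scene","top"]:
    p,d=snapshot(n);cv2.imwrite(f"pics/{n}0.png",p[:,:,::-1]);np.save(f"pics/{n}0.npy",d)
    m=camera_model(n);print(n,np.round(m["intrinsics"],1).tolist(),np.round(m["view"],4).tolist())
E
```

```text
pics
{'clock': np.float64(0.0), 'q': array([-1.225,  0.69 , -0.195,  1.566,  0.157,  0.903, -0.215]), 'qd': array([-0.001,  0.   , -0.001,  0.001, -0.001,  0.   ,  0.001]), 'joint_torque': array([ 1.0000e-03, -5.2758e+01, -1.2670e+00, -1.5344e+01, -5.3000e-02,
        7.0000e-03,  0.0000e+00]), 'tool_pos': array([0.192, 0.594, 0.249]), 'eef_rot': array([ 0.155,  0.988, -0.001, -0.   ]), 'contact_force': array([ 0.414, -0.109,  0.463]), 'moment': array([ 0.006,  0.005, -0.014]), 'finger_force': np.float64(0.0), 'opening': np.float64(0.996)}
scene [[480.4, 0.0, 316.9], [0.0, 480.4, 238.4], [0.0, 0.0, 1.0]] [[0.539, -0.8423, -0.0003, -0.333], [-0.3808, -0.2434, -0.8921, 0.2934], [0.7513, 0.481, -0.4519, 0.4805], [0.0, 0.0, 0.0, 1.0]]
top [[439.9, 0.0, 317.3], [0.0, 439.9, 247.1], [0.0, 0.0, 1.0]] [[-0.0219, -0.9997, -0.0072, -0.0191], [-0.9982, 0.0223, -0.0549, 0.583], [0.055, 0.006, -0.9985, 0.9894], [0.0, 0.0, 0.0, 1.0]]
```

View pics/scene0.png

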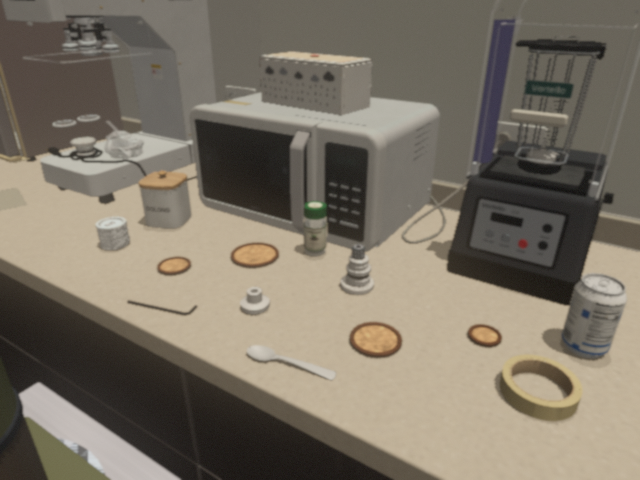

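View pics/top0.png

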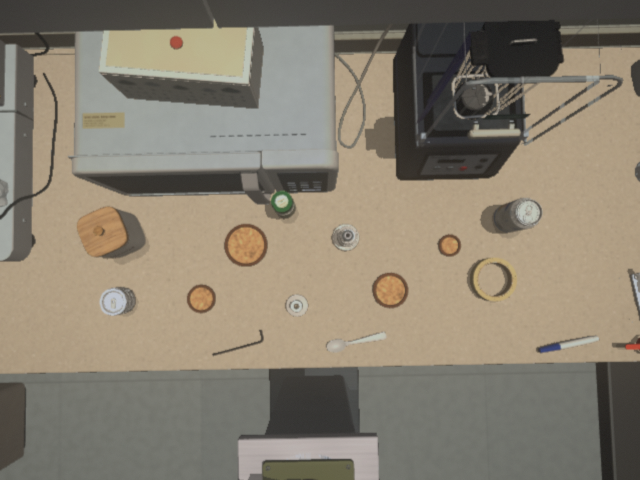

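Scene view shows the stack at (357,270), the spare chuck at (255,300) and the jar at (315,230). In the top view the holders are at (246,245) XL, (390,290) L, (201,298) M and (449,245) S. The stack is at (346,238) and the spare chuck at (297,305). Next I triangulate.

```bash
cat > h.py <<'E'
import cv2,numpy as np
from plant import *
def ray(m,uv):
    V=m["view"];R=V[:3,:3];c=-R.T@V[:3,3]
    d=R.T@np.linalg.inv(m["intrinsics"])@np.array([uv[0],uv[1],1.]);return c,d/np.linalg.norm(d)
def plane(m,uv,z):
    c,d=ray(m,uv);return c+d*(z-c[2])/d[2]
def tri(rs):
    A=sum(np.eye(3)-np.outer(d,d) for c,d in rs);b=sum((np.eye(3)-np.outer(d,d))@c for c,d in rs)
    return np.linalg.solve(A,b)
def proj(m,p):
    q=m["view"]@np.append(p,1);u=m["intrinsics"]@q[:3];return u[:2]/u[2]
def cloud(m,d):
    v,u=np.mgrid[:480,:640];K=m["intrinsics"];P=np.stack([(u-K[0,2])/K[0,0]*d,(v-K[1,2])/K[1,1]*d,d],-1)
    V=m["view"];return (P-V[:3,3])@V[:3,:3]
def cork(p,box=None):
    h=cv2.cvtColor(p,cv2.COLOR_RGB2HSV)
    k=((h[...,0]>=5)&(h[...,0]<=20)&(h[...,1]>115)&(h[...,2]>90)).astype(np.uint8)
    k=cv2.morphologyEx(k,cv2.MORPH_CLOSE,np.ones((3,3)))
    cs,_=cv2.findContours(k,cv2.RETR_EXTERNAL,cv2.CHAIN_APPROX_NONE)
    return [cv2.fitEllipse(cv2.convexHull(c)) for c in cs if cv2.contourArea(c)>60]
E
python3 - <<'E'
from h import *
np.set_printoptions(precision=4,suppress=True)
g={}
for n in ["scene","top"]:
    p=cv2.imread(f"pics/{n}0.png")[:,:,::-1].copy();m=camera_model(n)
    g[n]=[(np.array(e[0]),e[1],plane(m,e[0],.005)) for e in cork(p)]
mt,ms=camera_model("top"),camera_model("scene")
for t in g["top"]:
    f=mt["intrinsics"][0,0];dia=max(t[1])*0.97/f
    for s in g["scene"]:
        if np.linalg.norm(t[2]-s[2])<.03: print("nest",t[0],"dia %.3f"%dia,"top",t[2],"scene",s[2],"tri",tri([ray(mt,t[0]),ray(ms,s[0])]))
d=np.load("pics/top0.npy");C=cloud(mt,d)
for nm,(u,v) in dict(stack=(346,238),spare=(297,305),jar=(282,203)).items():
    w=C[v-22:v+22,u-22:u+22].reshape(-1,3)
    for lo,hi in [(.008,.015),(.02,.05),(.05,.067),(.075,.09),(.095,.12)]:
        k=w[(w[:,2]>lo)&(w[:,2]<hi)]
        if len(k)>4: print(nm,lo,len(k),k.min(0),k.max(0),k.mean(0))
print(plane(mt,(346,237),.083))
for n,b in [("top",(346,240,40)),("scene",(340,275,60))]:
    p=cv2.imread(f"pics/{n}0.png");x,y,r=b;cv2.imwrite(f"pics/{n}c.png",cv2.resize(p[y-r:y+r,x-r:x+r],(480,480),interpolation=cv2.INTER_CUBIC))
a=[cv2.imread(f"pics/{n}c.png") for n in("top","scene")];cv2.imwrite("pics/cc.png",cv2.resize(np.hstack(a),(800,400)))
E
```

```text
nest [389.4991 289.6901] dia 0.075 top [ 0.4816 -0.1955  0.005 ] scene [ 0.4775 -0.1975  0.005 ] tri [ 0.4814 -0.1959  0.0017]
nest [448.3916 244.9058] dia 0.041 top [ 0.5815 -0.3343  0.005 ] scene [ 0.5787 -0.3362  0.005 ] tri [ 0.5817 -0.3354  0.0026]
nest [245.4786 244.7916] dia 0.090 top [0.5922 0.134  0.005 ] scene [0.5885 0.1333 0.005 ] tri [0.5918 0.1351 0.0029]
stack 0.008 222 [ 0.5745 -0.1264  0.0082] [ 0.635  -0.0664  0.0148] [ 0.6018 -0.093   0.0112]
stack 0.02 112 [ 0.5822 -0.1212  0.0207] [ 0.627  -0.0765  0.0485] [ 0.6047 -0.0948  0.0418]
stack 0.05 110 [ 0.5852 -0.1154  0.0506] [ 0.6207 -0.0823  0.0669] [ 0.6012 -0.0994  0.0621]
stack 0.075 100 [ 0.5906 -0.1093  0.0785] [ 0.6141 -0.0858  0.0864] [ 0.6022 -0.0976  0.0829]
spare 0.008 209 [ 0.4266 -0.0059  0.0089] [0.4744 0.0425 0.015 ] [0.4506 0.0185 0.0127]
spare 0.02 91 [0.4396 0.005  0.0216] [0.4637 0.0295 0.039 ] [0.451  0.0174 0.0326]
jar 0.02 144 [ 0.6514 -0.0028  0.0206] [0.7191 0.0903 0.05  ] [0.6922 0.0542 0.0367]
jar 0.05 94 [ 0.6516 -0.0033  0.0504] [0.7166 0.0925 0.0666] [0.6883 0.0432 0.0587]
jar 0.075 93 [ 0.6524 -0.0047  0.0753] [0.7163 0.0875 0.0899] [0.6919 0.04   0.083 ]
jar 0.095 491 [ 0.6532 -0.0059  0.0951] [0.7191 0.0855 0.1198] [0.6815 0.0412 0.1056]
[ 0.5991 -0.0942  0.083 ]
```

View pics/cc.png

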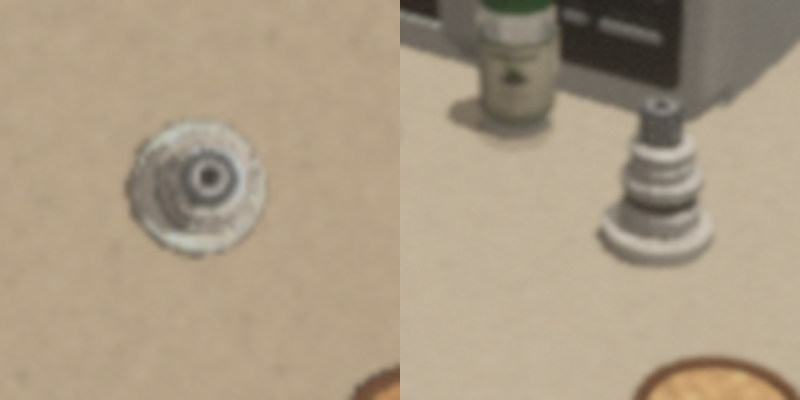

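The measured sizes and heights agree with the text. The stack is centred near (0.603,-0.098), with the nut top at 0.083. Holder M was missed by the mask. I'll square the tool with the world axes and move over M and XL to look with the wrist camera.

```bash
python3 -m inch '1 0 0 0 0 0 -0.104; 1 0 0 0 0 0 -0.104; 1 0 0 0 0 0 -0.104; 1 -0.021 -0.032 0 0 0 0; 1 -0.021 -0.032 0 0 0 0; 1 -0.021 -0.032 0 0 0 0; 1 -0.021 -0.032 0 0 0 0; 1 -0.021 -0.032 0 0 0 0; 1 -0.021 -0.032 0 0 0 0; 1 -0.021 -0.032 0 0 0 0; 1 -0.021 -0.032 0 0 0 0; 1 -0.021 -0.032 0 0 0 0; 1 -0.021 -0.032 0 0 0 0; 1 -0.021 -0.032 0 0 0 0; 1 0 0 0 0 0 0; 1 0 0 0 0 0 0'
python3 - <<'E'
from h import *
m=camera_model("wrist");p,d=snapshot("wrist");cv2.imwrite("pics/w1.png",p[:,:,::-1]);np.save("pics/w1.npy",d)
np.savez("pics/w1m.npz",**m)
np.set_printoptions(precision=4,suppress=True);print(m["view"]);print(get_state()["eef_rot"])
for e in cork(p):print(e,plane(m,e[0],.005))
E
```

```text
clock: 1.43
tool_pos: [0.424, 0.2403, 0.2494]
eef_rot: [0.003, 1.0, -0.001, -0.0]
contact_force: [-0.5, 0.8, -0.4]
opening: 1.001
finger_force: 0.0
[[ 0.0057  1.     -0.0019 -0.2417]
 [ 0.9561 -0.0049  0.293  -0.444 ]
 [ 0.293  -0.0035 -0.9561  0.2643]
 [ 0.      0.      0.      1.    ]]
[ 0.0008  1.      0.0001 -0.0003]
((496.12579345703125, 454.3534851074219), (38.346595764160156, 77.78123474121094), 158.2108917236328) [0.7201 0.4367 0.005 ]
((606.9480590820312, 411.30718994140625), (8.534049034118652, 37.521114349365234), 179.11830139160156) [0.6619 0.5508 0.005 ]
((33.83235168457031, 411.2780456542969), (7.427196025848389, 37.12211608886719), 1.1509480476379395) [ 0.6593 -0.0768  0.005 ]
((221.8958282470703, 351.4393005371094), (72.95399475097656, 92.56875610351562), 103.13246154785156) [0.5854 0.1353 0.005 ]
((319.3093566894531, 245.08859252929688), (60.9271125793457, 65.75340270996094), 102.9537353515625) [0.4695 0.2376 0.005 ]
```

View pics/w1.png

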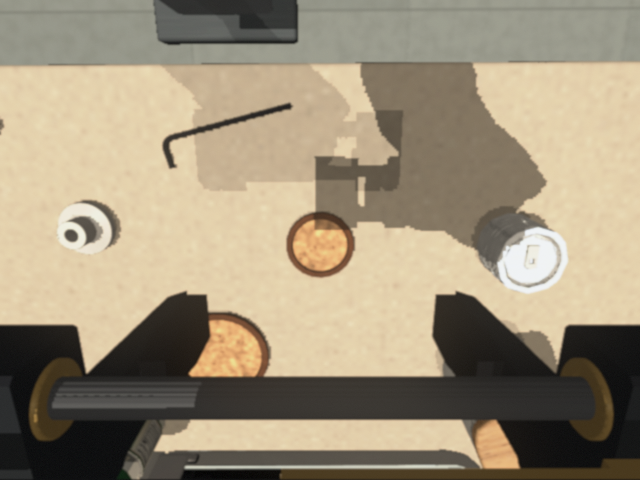

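The wrist view shows M whole at (319,245), giving (0.470,0.238). The can to its right is clear of the fingers, which span y ±62 mm. Next I look at the stack from close by.

```bash
python3 -m inch '1 -0.014 -0.0375 0 0 0 0; 1 -0.014 -0.0375 0 0 0 0; 1 -0.014 -0.0375 0 0 0 0; 1 -0.014 -0.0375 0 0 0 0; 1 -0.014 -0.0375 0 0 0 0; 1 -0.014 -0.0375 0 0 0 0; 1 -0.014 -0.0375 0 0 0 0; 1 -0.014 -0.0375 0 0 0 0; 1 -0.014 -0.0375 0 0 0 0; 1 0 0 0 0 0 0; 1 0 0 0 0 0 0'
python3 - <<'E'
from h import *
np.set_printoptions(precision=4,suppress=True)
print("M top",plane(camera_model("top"),(201,298),.005))
m=camera_model("wrist");p,d=snapshot("wrist");cv2.imwrite("pics/w2.png",p[:,:,::-1])
C=cloud(m,d);w=C.reshape(-1,3);w=w[(abs(w[:,0]-.603)<.05)&(abs(w[:,1]+.098)<.05)]
for lo,hi in [(.007,.016),(.04,.049),(.058,.067),(.078,.09)]:
    k=w[(w[:,2]>lo)&(w[:,2]<hi)];(c,r)=cv2.minEnclosingCircle(k[:,:2].astype(np.float32)) if len(k) else (0,0);print(lo,len(k),np.median(k,0),c,r)
for e in cork(p):print(e,plane(m,e[0],.005))
E
```

```text
clock: 2.4
tool_pos: [0.5495, -0.095, 0.2492]
eef_rot: [0.001, 1.0, 0.0, 0.0]
contact_force: [-0.7, 1.7, -0.6]
opening: 0.996
finger_force: 0.0
M top [0.4719 0.238  0.005 ]
0.007 1080 [ 0.5876 -0.0927  0.0095] (0.6037520170211792, -0.09776130318641663) 0.031129585579037666
0.04 432 [ 0.5908 -0.0955  0.0413] (0.6040539145469666, -0.09913942217826843) 0.022448135539889336
0.058 586 [ 0.5933 -0.1029  0.0607] (0.6024695038795471, -0.09988608211278915) 0.018213987350463867
0.078 700 [ 0.6015 -0.0979  0.0813] (0.6023728251457214, -0.09825412184000015) 0.012813365086913109
((38.67150115966797, 410.283203125), (17.282949447631836, 46.94008255004883), 3.336580514907837) [ 0.7843 -0.4047  0.005 ]
((599.4685668945312, 404.63616943359375), (23.516679763793945, 59.03923416137695), 173.06564331054688) [0.7779 0.2073 0.005 ]
((66.98143005371094, 230.51803588867188), (46.399993896484375, 55.79035568237305), 125.29692840576172) [ 0.5801 -0.3365  0.005 ]
((560.3097534179688, 238.9712677001953), (91.15856170654297, 109.07432556152344), 55.71330642700195) [0.5893 0.133  0.005 ]
((204.76382446289062, 119.56381225585938), (87.17811584472656, 96.8565673828125), 149.49136352539062) [ 0.4792 -0.1972  0.005 ]
```

View pics/w2.png

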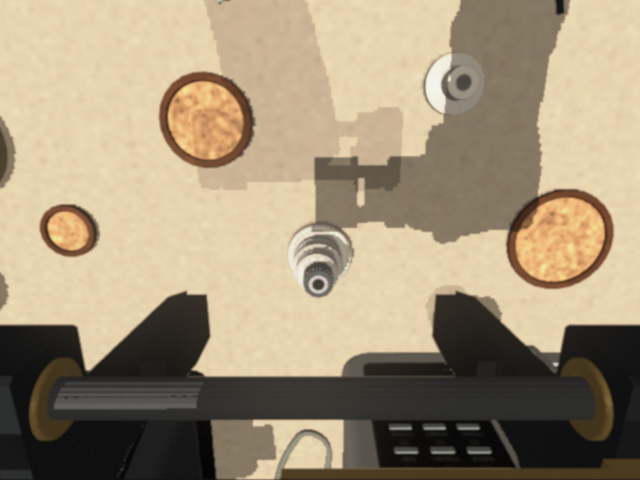

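The wrist view shows the stack whole, with the nut at (318,284), plus S at (67,230), L at (205,120) and XL at (560,239). All agree with the fixed cameras to 2–3 mm. Now the nut.

```bash
python3 -m inch '1 -0.0265 -0.0015 0 0 0 0; 1 -0.0265 -0.0015 0 0 0 0; 1 0 0 0.034 0 0 0; 1 0 0 0.034 0 0 0; 1 0 0 0.034 0 0 0; 1 0 0 0.034 0 0 0; 1 0 0 0.0165 0 0 0; 1 0 0 0.0165 0 0 0; 1 0 0 0 0 0 0; 1 0 0 0 0 0 0; 1 0 0 0 0 0 0'
```

```text
clock: 3.37
tool_pos: [0.6026, -0.0954, 0.0818]
eef_rot: [-0.001, 1.0, 0.001, 0.001]
contact_force: [0.7, 0.3, 0.8]
opening: 0.999
finger_force: 0.0
```

```bash
python3 -m inch '1 0 -0.0025 0.0015 0 0 0; 0 0 0 0 0 0 0; -0.3 0 0 0 0 0 0; -1 0 0 0 0 0 0; -1 0 0 0 0 0 0; -1 0 0 0 0 0 0; -1 0 0 0 0 0 0; -1 0 0 0 0 0 0; -1 0 0 0 0 0 0; -1 0 0 0 0 0 0; -1 0 0 0 0 0 0; -1 0 0 0 0 0 0' 20
```

```text
clock: 4.37
tool_pos: [0.6019, -0.0999, 0.0791]
eef_rot: [-0.0, 1.0, 0.0, -0.0]
contact_force: [0.2, 0.5, 0.3]
opening: 0.256
finger_force: 20.0
```

```bash
python3 -m inch '-1 0 0 -0.02 0 0 0; -1 0 0 -0.04 0 0 0; -1 0.0035 -0.039 0 0 0 0; -1 0.0035 -0.039 0 0 0 0; -1 0.0035 -0.039 0 0 0 0; -1 0.0035 -0.039 0 0 0 0; -1 0.0035 -0.039 0 0 0 0; -1 0.0035 -0.0405 0 0 0 0; -1 0 0 0 0 0 0; -1 0 0 0.035 0 0 0; -1 0 0 0.035 0 0 0; -1 0 0 0.02 0 0 0;-1 0 0 0 0 0 0; -1 0 0 0 0 0 0'
python3 - <<'E'
from h import *
m=camera_model("wrist");p,d=snapshot("wrist");q,_=snapshot("scene");cv2.imwrite("pics/w3.png",np.hstack([p[200:480,120:520],q[200:480,300:600]])[:,:,::-1])
E
```

```text
clock: 5.53
tool_pos: [0.5803, -0.3349, 0.0483]
eef_rot: [-0.0, 1.0, 0.001, -0.001]
contact_force: [0.3, 0.2, -0.7]
opening: 0.254
finger_force: 20.0
```

View pics/w3.png

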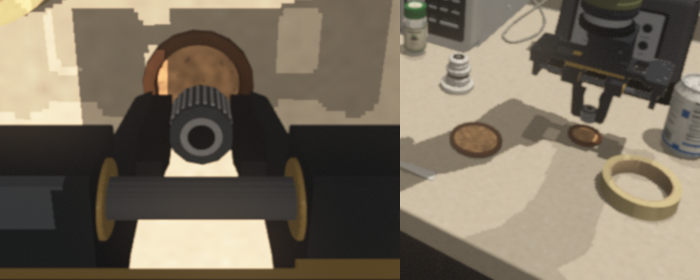

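The nut hangs upright, centred over S. The soda can beside S may be in the way of the gripper body, so I measure it before lowering.

Run:
```python
from h import *
np.set_printoptions(precision=3,suppress=True)
C=cloud(camera_model("top"),np.load("pics/top0.npy"))
for n,(u0,u1,v0,v1) in dict(can=(490,545,190,235),tape=(470,520,255,305),jar=(265,300,185,220),tin=(95,137,283,320),canis=(75,145,205,260),oven=(80,340,150,200)).items():
    w=C[v0:v1,u0:u1].reshape(-1,3);k=w[(w[:,2]>.01)];z=np.percentile(k[:,2],95);t=k[k[:,2]>z-.01]
    print(n,z,np.percentile(t[:,:2],2,axis=0),np.percentile(t[:,:2],98,axis=0))
```

```text
can 0.1148260886640387 [ 0.612 -0.496] [ 0.666 -0.442]
tape 0.026924431901779657 [ 0.454 -0.476] [ 0.547 -0.381]
jar 0.11125584608441881 [0.654 0.007] [0.709 0.072]
tin 0.05413646946963349 [0.444 0.39 ] [0.498 0.445]
canis 0.11009616472694665 [0.573 0.369] [0.667 0.464]
oven 0.25795025311428144 [ 0.709 -0.054] [0.748 0.375]
```

The can is centred at (0.639,-0.469), about 13 mm clear of the body's corner, so I lower.

```bash
python3 -m inch '-1 0 0 0.013 0 0 0; -1 0 0 0.012 0 0 0; -1 0 0 0 0 0 0; -1 0 0 0.001 0 0 0; -1 0 0 0 0 0 0; -1 0 0 0 0 0 0'
```

```text
clock: 6.13
tool_pos: [0.5812, -0.3356, 0.0234]
eef_rot: [-0.0, 1.0, -0.0, 0.0]
contact_force: [-0.9, 0.2, 0.0]
opening: 0.255
finger_force: 20.0
```

```bash
python3 -m inch '-1 0 0 0.001 0 0 0; -1 0 0 0 0 0 0; -1 0 0 0 0 0 0'; python3 -m inch '-1 0 0 0.001 0 0 0; -1 0 0 0 0 0 0; -1 0 0 0 0 0 0'
```

```text
clock: 6.38
tool_pos: [0.581, -0.3356, 0.0223]
eef_rot: [-0.0, 1.0, -0.0, 0.0]
contact_force: [0.9, 0.5, -1.0]
opening: 0.25
finger_force: 20.0
clock: 6.63
tool_pos: [0.5809, -0.3355, 0.0211]
eef_rot: [-0.0, 1.0, 0.0, -0.0]
contact_force: [0.8, 0.2, -0.8]
opening: 0.252
finger_force: 20.0
```

```bash
python3 -m inch '-0.2 0 0 0 0 0 0; 0.2 0 0 0 0 0 0; 1 0 0 0 0 0 0; 1 0 0 0 0 0 0; 1 0 0 0 0 0 0; 1 0 0 -0.01 0 0 0; 1 0 0 -0.04 0 0 0; 1 0 0 -0.04 0 0 0; 1 0 0 -0.04 0 0 0; 1 0.005 0.039 -0.007 0 0 0; 1 0.005 0.039 -0.007 0 0 0; 1 0.005 0.039 -0.007 0 0 0; 1 0.005 0.039 -0.007 0 0 0; 1 0.005 0.039 -0.007 0 0 0; 1 0.005 0.039 -0.007 0 0 0; 1 0 0 0 0 0 0; 1 0 0 0 0 0 0'
cat > look.py <<'E'
from h import *
import sys
np.set_printoptions(precision=4,suppress=True)
m=camera_model("wrist");p,d=snapshot("wrist");cv2.imwrite(f"pics/{sys.argv[1]}.png",p[:,:,::-1])
C=cloud(m,d);W=C.reshape(-1,3);X,Y=map(float,sys.argv[2:4]);w=W[(abs(W[:,0]-X)<.05)&(abs(W[:,1]-Y)<.05)]
for a in sys.argv[4:]:
    z=float(a);k=w[abs(w[:,2]-z)<.005]
    if len(k)>5:(c,r)=cv2.minEnclosingCircle(k[:,:2].astype(np.float32));print(z,len(k),np.median(k[:,2]),c,r)
t,dt=snapshot("top");cv2.imwrite(f"pics/{sys.argv[1]}t.png",t[:,:,::-1]);np.save(f"pics/{sys.argv[1]}t.npy",dt)
E
python3 look.py w4 .603 -.099 .012 .045 .063
```

```text
clock: 8.05
tool_pos: [0.5513, -0.0982, 0.1947]
eef_rot: [-0.003, 1.0, 0.001, 0.001]
contact_force: [0.2, 0.4, 0.4]
opening: 1.002
finger_force: 0.0
0.012 1462 0.009628070563508395 (0.603839635848999, -0.097682885825634) 0.03119789808988571
0.045 694 0.0415780221038924 (0.6041320562362671, -0.09907463937997818) 0.02252870239317417
0.063 1729 0.06130511453362937 (0.6024209260940552, -0.0993027314543724) 0.018231283873319626
```

View pics/w4.png

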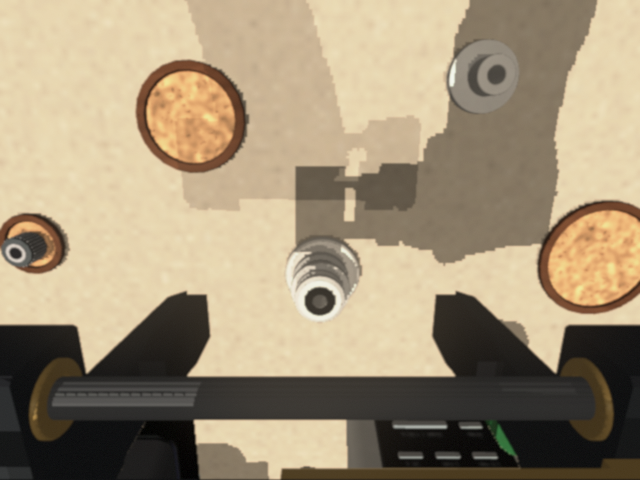

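The nut stands upright in S at (30,245). The stack is unmoved, with the roll at (320,300). Now the roll.

```bash
python3 -m inch '1 -0.026 -0.001 0 0 0 0; 1 -0.025 0 0 0 0 0; 1 0 0 0.035 0 0 0; 1 0 0 0.035 0 0 0; 1 0 0 0.034 0 0 0; 1 0 0 0.015 0 0 0; 1 0 0 0.015 0 0 0; 1 0 0 0 0 0 0; 1 0 0 0 0 0 0; 1 0 0 0 0 0 0'
```

```text
clock: 8.98
tool_pos: [0.6025, -0.1038, 0.0599]
eef_rot: [0.001, 1.0, -0.0, 0.001]
contact_force: [0.4, 0.3, -0.1]
opening: 1.003
finger_force: 0.0
```

```bash
python3 -m inch '1 0 0.004 0 0 0 0; 1 0 0 0 0 0 0; 0.2 0 0 0 0 0 0; -0.2 0 0 0 0 0 0; -1 0 0 0 0 0 0; -1 0 0 0 0 0 0; -1 0 0 0 0 0 0; -1 0 0 0 0 0 0; -1 0 0 0 0 0 0; -1 0 0 0 0 0 0; -1 0 0 0 0 0 0' 20
```

```text
clock: 9.9
tool_pos: [0.6018, -0.0985, 0.0591]
eef_rot: [-0.0, 1.0, 0.0, -0.0]
contact_force: [-0.3, -0.1, -0.4]
opening: 0.397
finger_force: 20.0
```

```bash
python3 -m inch '-1 0 0 -0.02 0 0 0; -1 0 0 -0.03 0 0 0; -1 0 0 -0.03 0 0 0; -1 0.0147 0.0374 0 0 0 0; -1 0.0147 0.0374 0 0 0 0; -1 0.0147 0.0374 0 0 0 0; -1 0.0147 0.0374 0 0 0 0; -1 0.0147 0.0374 0 0 0 0; -1 0.0147 0.0374 0 0 0 0; -1 0.0147 0.0374 0 0 0 0; -1 0.0147 0.0374 0 0 0 0; -1 0.0147 0.0374 0 0 0 0; -1 0 0 0 0 0 0; -1 0 0 0.035 0 0 0; -1 0 0 0.035 0 0 0; -1 0 0 0.02 0 0 0;-1 0 0 0 0 0 0; -1 0 0 0 0 0 0;-1 0 0 0 0 0 0'
python3 - <<'E'
from h import *
m=camera_model("wrist");p,d=snapshot("wrist");q,_=snapshot("scene");cv2.imwrite("pics/w5.png",np.hstack([p[200:480,120:520],q[120:400,60:360]])[:,:,::-1])
E
```

```text
clock: 11.48
tool_pos: [0.4701, 0.2383, 0.0502]
eef_rot: [0.0, 1.0, 0.0, 0.001]
contact_force: [0.8, 0.0, -0.9]
opening: 0.4
finger_force: 20.0
```

View pics/w5.png

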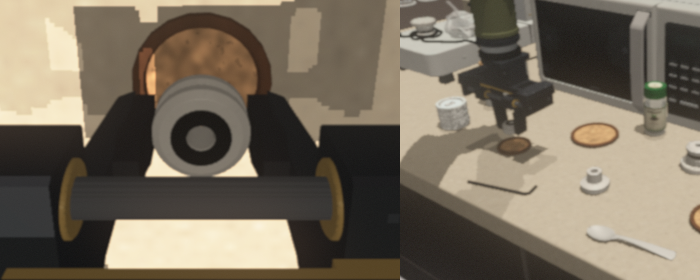

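The roll is held level and centred over M (roll at (200,125) in the crop, pocket centre at (202,70)). I lower it.

```bash
python3 -m inch '-1 0 0 0.015 0 0 0; -1 0 0 0.014 0 0 0; -1 0 0 0 0 0 0; -1 0 0 0 0 0 0; -1 0 0 0 0 0 0'; python3 -m inch '-1 0 0 0.001 0 0 0; -1 0 0 0 0 0 0; -1 0 0 0 0 0 0'
```

```text
clock: 12.0
tool_pos: [0.47, 0.2383, 0.0213]
eef_rot: [0.0, 1.0, 0.0, 0.001]
contact_force: [1.1, -0.2, -1.4]
opening: 0.402
finger_force: 20.0
clock: 12.25
tool_pos: [0.4697, 0.2382, 0.0197]
eef_rot: [-0.0, 1.0, 0.0, 0.0]
contact_force: [-0.1, -0.3, -1.4]
opening: 0.397
finger_force: 20.0
```

```bash
python3 -m inch '0 0 0 0 0 0 0; 0.3 0 0 0 0 0 0; 1 0 0 0 0 0 0; 1 0 0 0 0 0 0; 1 0 0 0 0 0 0; 1 0 0 -0.01 0 0 0; 1 0 0 -0.04 0 0 0; 1 0 0 -0.04 0 0 0; 1 0 0 -0.035 0 0 0; 1 -0.009 -0.0375 -0.005 0 0 0; 1 -0.009 -0.0375 -0.005 0 0 0; 1 -0.009 -0.0375 -0.005 0 0 0; 1 -0.009 -0.0375 -0.005 0 0 0; 1 -0.009 -0.0375 -0.005 0 0 0; 1 -0.009 -0.0375 -0.005 0 0 0; 1 -0.009 -0.0375 -0.005 0 0 0; 1 -0.009 -0.0375 -0.005 0 0 0; 1 -0.009 -0.0375 -0.005 0 0 0; 1 0 0 0 0 0 0; 1 0 0 0 0 0 0'
python3 look.py w6 .603 -.099 .012 .045
```

```text
clock: 13.92
tool_pos: [0.5501, -0.1033, 0.1896]
eef_rot: [0.003, 1.0, -0.001, -0.0]
contact_force: [0.2, 0.6, -0.6]
opening: 1.003
finger_force: 0.0
0.012 1502 0.009609345457469201 (0.6038323044776917, -0.09758681058883667) 0.03123684599995613
0.045 2355 0.04268695709572459 (0.6041296124458313, -0.09911979734897614) 0.02265404723584652
```

Run:
```python
import cv2,numpy as np
a=cv2.imread("pics/w6.png");b=cv2.imread("pics/w6t.png")[180:340,170:490]
cv2.imwrite("pics/v6.png",np.hstack([cv2.resize(a,(400,300)),cv2.resize(b,(400,200))[:, :] if 0 else cv2.copyMakeBorder(cv2.resize(b,(400,200)),0,100,0,0,0)]))
```

```text
(no output)
```

View pics/v6.png

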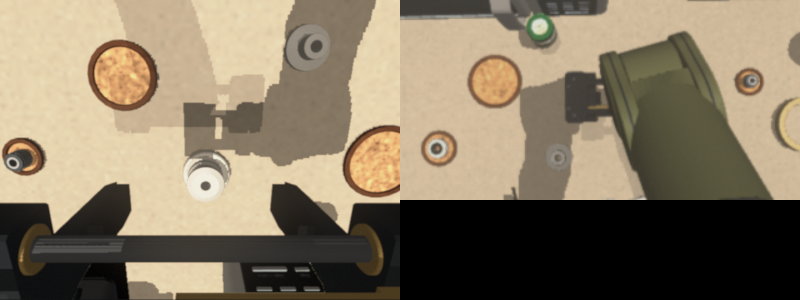

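The roll sits in M, the nut in S, and the chuck is exposed and unmoved. Now the chuck.

```bash
python3 -m inch '1 -0.027 0.002 0 0 0 0; 1 -0.027 0.002 0 0 0 0; 1 0 0 0.035 0 0 0; 1 0 0 0.035 0 0 0; 1 0 0 0.035 0 0 0; 1 0 0 0.023 0 0 0; 1 0 0 0.015 0 0 0; 1 0 0 0.015 0 0 0; 1 0 0 0 0 0 0; 1 0 0 0 0 0 0; 1 0 0 0 0 0 0'
```

```text
clock: 14.93
tool_pos: [0.605, -0.094, 0.0321]
eef_rot: [-0.001, 1.0, 0.0, 0.0]
contact_force: [-0.5, 0.7, 0.1]
opening: 1.0
finger_force: 0.0
```

```bash
python3 -m inch '1 0 -0.0045 0 0 0 0; 1 0 0 0 0 0 0; 0.4 0 0 0 0 0 0; 0 0 0 0 0 0 0; -1 0 0 0 0 0 0; -1 0 0 0 0 0 0; -1 0 0 0 0 0 0; -1 0 0 0 0 0 0; -1 0 0 0 0 0 0; -1 0 0 0 0 0 0' 25
```

```text
clock: 15.77
tool_pos: [0.6046, -0.0995, 0.0312]
eef_rot: [-0.0, 1.0, 0.0, -0.0]
contact_force: [0.8, 1.0, 0.9]
opening: 0.504
finger_force: 25.0
```

```bash
python3 -m inch '-1 0 0 -0.01 0 0 0; -1 0 0 -0.03 0 0 0; -1 0 0 -0.04 0 0 0; -1 0.0311 -0.0244 0 0 0 0; -1 0.0311 -0.0244 0 0 0 0; -1 0.0311 -0.0244 0 0 0 0; -1 0.0311 -0.0244 0 0 0 0; -1 0 0 0 0 0 0; -1 0 0 0.03 0 0 0; -1 0 0 0.02 0 0 0; -1 0 0 0 0 0 0;-1 0 0 0 0 0 0; -1 0 0 0 0 0 0'
python3 - <<'E'
from h import *
m=camera_model("wrist");p,d=snapshot("wrist");q,_=snapshot("scene");cv2.imwrite("pics/w7.png",np.hstack([p[200:480,120:520],q[200:480,250:550]])[:,:,::-1])
E
```

```text
clock: 16.85
tool_pos: [0.4808, -0.1974, 0.0621]
eef_rot: [-0.0, 1.0, -0.0, 0.0]
contact_force: [0.0, -0.2, -2.6]
opening: 0.503
finger_force: 25.0
```

View pics/w7.png

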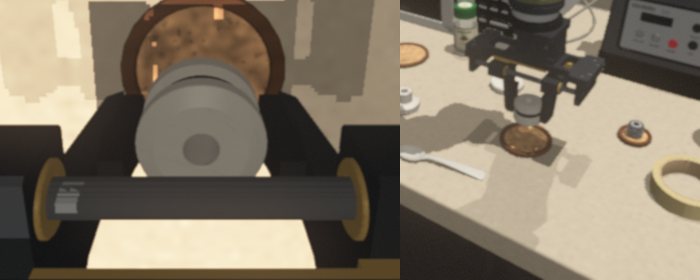

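The chuck hangs level and centred over L (chuck (200,130), pocket (203,65) in the crop). I lower it 38 mm in all.

```bash
python3 -m inch '-1 0 0 0.02 0 0 0; -1 0 0 0.015 0 0 0; -1 0 0 0 0 0 0; -1 0 0 0 0 0 0; -1 0 0 0 0 0 0'; python3 -m inch '-1 0 0 0.0015 0 0 0; -1 0 0 0 0 0 0; -1 0 0 0 0 0 0'; python3 -m inch '-1 0 0 0.001 0 0 0; -1 0 0 0 0 0 0; -1 0 0 0 0 0 0'
```

```text
clock: 17.37
tool_pos: [0.4808, -0.1977, 0.0272]
eef_rot: [-0.0, 1.0, -0.0, 0.001]
contact_force: [1.1, 0.3, -2.9]
opening: 0.502
finger_force: 25.0
clock: 17.62
tool_pos: [0.4805, -0.1977, 0.0253]
eef_rot: [0.0, 1.0, -0.0, 0.0]
contact_force: [-0.6, 0.3, -3.6]
opening: 0.504
finger_force: 25.0
clock: 17.87
tool_pos: [0.4803, -0.1976, 0.0238]
eef_rot: [-0.0, 1.0, -0.0, 0.0]
contact_force: [-0.2, 0.2, -0.9]
opening: 0.501
finger_force: 25.0
```

```bash
python3 -m inch '0.15 0 0 0 0 0 0; 0.4 0 0 0 0 0 0; 1 0 0 0 0 0 0; 1 0 0 0 0 0 0; 1 0 0 0 0 0 0; 1 0 0 -0.01 0 0 0; 1 0 0 -0.04 0 0 0; 1 0 0 -0.04 0 0 0; 1 0 0 -0.03 0 0 0; 1 -0.024 0.0327 -0.005 0 0 0; 1 -0.024 0.0327 -0.005 0 0 0; 1 -0.024 0.0327 -0.005 0 0 0; 1 0 0 0 0 0 0; 1 0 0 0 0 0 0; 1 0 0 0 0 0 0'
python3 look.py w8 .603 -.099 .012 .045
```

```text
clock: 19.12
tool_pos: [0.5513, -0.1001, 0.1589]
eef_rot: [-0.0, 1.0, -0.001, -0.001]
contact_force: [-0.2, 0.1, 0.0]
opening: 1.001
finger_force: 0.0
0.012 4953 0.00943769569617889 (0.6040921211242676, -0.09766524285078049) 0.03140513598918915
```

View pics/w8.png

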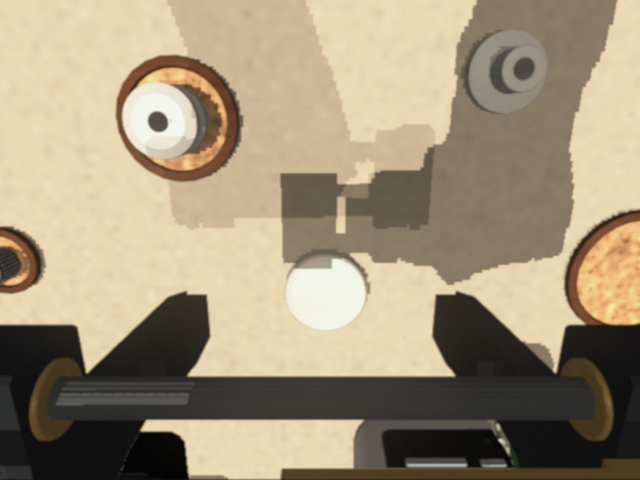

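The chuck stands in L at (160,120), and the cap is alone at (326,291). The cap is only 12 mm high, so the tips should be about 4 mm above the worktop.

```bash
python3 -m inch '1 -0.0265 0.001 0 0 0 0; 1 -0.0265 0.001 0 0 0 0; 1 0 0 0.035 0 0 0; 1 0 0 0.035 0 0 0; 1 0 0 0.03 0 0 0; 1 0 0 0.02 0 0 0; 1 0 0 0.015 0 0 0; 1 0 0 0 0 0 0; 1 0 0 0 0 0 0; 1 0 0 0 0 0 0'
```

```text
clock: 20.05
tool_pos: [0.6054, -0.0984, 0.0246]
eef_rot: [0.001, 1.0, -0.0, 0.0]
contact_force: [0.1, 0.1, 0.0]
opening: 0.997
finger_force: 0.0
```

```bash
python3 -m inch '1 0 0.0005 0.009 0 0 0; 1 0 0 0 0 0 0; 0.8 0 0 0 0 0 0; 0.5 0 0 0 0 0 0; 0 0 0 0 0 0 0; -1 0 0 0 0 0 0; -1 0 0 0 0 0 0; -1 0 0 0 0 0 0; -1 0 0 0 0 0 0; -1 0 0 0 0 0 0' 25
```

```text
clock: 20.88
tool_pos: [0.6053, -0.0968, 0.0149]
eef_rot: [-0.0, 1.0, 0.0, 0.0]
contact_force: [-0.9, -0.3, 3.3]
opening: 0.696
finger_force: 25.0
```

```bash
python3 -m inch '-1 0 0 -0.01 0 0 0; -1 0.008 0 -0.025 0 0 0; -1 0.009 0 -0.025 0 0 0; -1 0 0.0385 0 0 0 0; -1 0 0.0385 0 0 0 0; -1 0 0.0385 0 0 0 0; -1 0 0.0385 0 0 0 0; -1 0 0.0385 0 0 0 0; -1 0 0.0385 0 0 0 0; -1 0 0 0 0 0 0; -1 0 0 0.02 0 0 0; -1 0 0 0 0 0 0; -1 0 0 0 0 0 0; -1 0 0 0 0 0 0'
python3 - <<'E'
from h import *
m=camera_model("wrist");p,d=snapshot("wrist");q,_=snapshot("scene");cv2.imwrite("pics/w9.png",np.hstack([p[200:480,120:520],q[120:400,130:430]])[:,:,::-1])
E
```

```text
clock: 22.05
tool_pos: [0.5882, 0.1332, 0.0552]
eef_rot: [0.0, 1.0, -0.0, -0.0]
contact_force: [0.6, 0.3, -1.5]
opening: 0.698
finger_force: 25.0
```

View pics/w9.png

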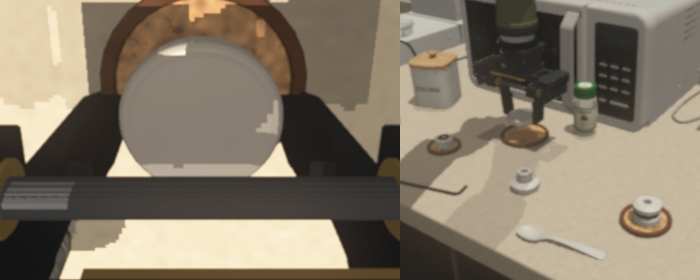

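The cap hangs level and centred over XL, clear of the jar. I lower it to a TCP height of about 0.020.

```bash
python3 -m inch '-1 0 0 0.02 0 0 0; -1 0 0 0.012 0 0 0; -1 0 0 0 0 0 0; -1 0 0 0 0 0 0; -1 0 0 0 0 0 0'; python3 -m inch '-1 0 0 0.0015 0 0 0; -1 0 0 0 0 0 0; -1 0 0 0 0 0 0'; python3 -m inch '-1 0 0 0.001 0 0 0; -1 0 0 0 0 0 0; -1 0 0 0 0 0 0'
```

```text
clock: 22.57
tool_pos: [0.5884, 0.1341, 0.0231]
eef_rot: [-0.0, 1.0, 0.0, 0.0]
contact_force: [-0.9, 0.4, 0.3]
opening: 0.696
finger_force: 25.0
clock: 22.82
tool_pos: [0.5884, 0.1341, 0.0216]
eef_rot: [-0.0, 1.0, 0.0, 0.0]
contact_force: [-0.7, 0.9, -0.1]
opening: 0.699
finger_force: 25.0
clock: 23.07
tool_pos: [0.5881, 0.1341, 0.0203]
eef_rot: [-0.0, 1.0, 0.0, 0.0]
contact_force: [0.1, 0.1, -0.1]
opening: 0.697
finger_force: 25.0
```

```bash
python3 -m inch '0.5 0 0 0 0 0 0; 0.8 0 0 0 0 0 0; 1 0 0 0 0 0 0; 1 0 0 0 0 0 0; 1 0 0 0 0 0 0; 1 0 0 -0.01 0 0 0; 1 0 0 -0.04 0 0 0; 1 0 0 -0.04 0 0 0; 1 0 0 -0.04 0 0 0; 1 0 0 -0.04 0 0 0; 1 0 0 -0.04 0 0 0; 1 0.025 -0.025 -0.01 0 0 0; 1 0.025 -0.025 -0.01 0 0 0; 1 0.025 -0.025 -0.01 0 0 0; 1 0.025 -0.025 -0.01 0 0 0; 1 0 0 0 0 0 0; 1 0 0 0 0 0 0; 1 0 0 0 0 0 0'
python3 look.py w10 .588 .134 .017
python3 - <<'E'
from h import *
q,_=snapshot("scene");a=cv2.imread("pics/w10.png")
cv2.imwrite("pics/v10.png",np.hstack([cv2.resize(a,(400,300)),cv2.resize(q[:,:,::-1][150:450,120:520],(400,300))]))
E
```

```text
clock: 24.57
tool_pos: [0.4889, 0.0346, 0.2709]
eef_rot: [-0.0, 1.0, 0.0, 0.001]
contact_force: [0.8, 0.1, -0.3]
opening: 0.999
finger_force: 0.0
0.017 2506 0.014341912633759779 (0.5868207216262817, 0.1327318400144577) 0.0312773622572422
```

View pics/v10.png

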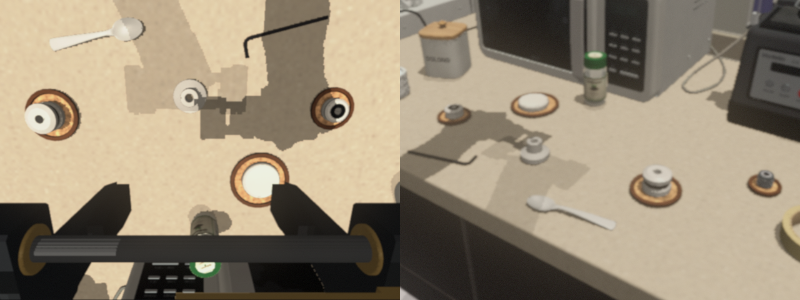

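All four parts sit upright inside their rims, and the spare chuck and jar are where they were. The gripper is clear of everything, so I hand in.

```bash
python3 -c "
from plant import r
print(r.finish_job())"
```

```text
the job is handed in; nothing more can be done
None
```

The stack is apart and each of the four parts sits upright in its own holder: cap in XL, chuck in L, roll in M and nut in S. The spare chuck and jar weren't touched, and I handed the job in at about 25 s of the 118 s allowed; no verdict was returned.

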